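# Click the sliding jewellery tray home over the ring box

### The arm

A 6-joint arm with a two-finger parallel gripper is mounted at the origin on the work surface. World frame = base frame: x ahead of the robot, y to its left, z up, the work surface at z = 0. Lengths are in m, angles in rad, forces in N, time in s.
With the tool pointing down it reaches from about 0.2 to 0.875 m from the base axis. Payload 3.4 kg.
Tool frame: the origin (TCP) lies between the finger pads; the fingertips stand 25 mm ahead of it and the grasp point (between the pads) lies 6 mm ahead of it (r.nose_length is the z of the fingertips in the tool frame, in m); z points along the fingers, x is the direction in which the jaws open and shut, and the axes are right-handed (so a half turn about z gives the same grasp; the last joint's range is limited). The gripper opens to 94 mm and grips with 3 to 60 N. Pads are 16 mm wide; open, the fingers measure 119 mm over their backs; the gripper's body (75 mm by 177 mm) begins 78 mm behind the grasp point.
Start: joints at [-1.381, 0.276, 1.505, -0, 1.361, -0.121], TCP at [0.176, -0.547, 0.23] pointing down, gripper open.
Joint ranges: [-2.89, 2.89], [-0.75, 2.08], [0.22, 2.7], [-1.18, 4.32], [0.11, 2.71], [-2.7, 2.7]. Speed limits (rad/s): [2.57, 2.57, 3.14, 3.14, 3.14, 3.14].

### API

Orientations are given as a unit quaternion [w, x, y, z].
In Python, from plant import r, gripper_to, inverse_kinematics, vision, models, telemetry gives the robot as it stands. Calls block until the motion is done:
- r.move_to(position, orientation): joint-space move of the TCP to a pose.
- r.move_l(position, rot=None, vel=0.15, guard=None): straight line of the TCP; rot=None keeps the orientation; vel is the mean speed in m/s. With guard (N) it stops when the force on the tool has changed by that much, and returns True; else False.
- r.movej(angles): joint-space move.
- gripper_to(opening, f_grip=None): finger opening in m; f_grip is the grip in N (None keeps the last); returns when the fingers have stopped.
- r.hold(seconds).
- inverse_kinematics(position, orientation): joint angles nearest the present ones, or None.
- vision.snapshot(name): name is "side" or "top" or "wrist"; returns the picture (420x560x3 uint8, red, green, blue); there is no depth.
- vision.get_calibration(name): a dict with "fx", "fy", "cx", "cy" (pixels), "position" and "orientation" of the camera in the world. Camera axes: x right, y down, z forward; pixel columns grow to the right and rows downward; lengths in m; the calibration is good to about 2 mm. A picture is of the moment at which its call begins: read the wrist's pose just before it. get_calibration takes no time and is no camera call; for the wrist camera it gives the pose at the moment of the call.
A pose or a line that the arm cannot do raises r.PlanningError and nothing moves.
- r.sign_off(): hands the job in, once; it reports no verdict.
Trained networks look in the newest picture that a camera, given by its name, has taken for a name from the list of things; names that differ only in an ending like _2 or _b are one class to them, and where a whole thing is asked for, a point or a joint stands for the part that bears it (a point fixed in the world has none). Each returns a list of dicts, best first, with "score" (0 to 1); they miss things now and then, are a little off and sometimes report something else, mostly with a low value. They report only what shows in the picture. A call takes as long as a camera call. They do not tell look-alikes from the thing itself.
- models.boxes_of(thing, camera): "at" ([x, y, z] in m, in world coordinates, good to about 4 mm: the middle of the surface that is visible of it).
- models.regions_of(thing, camera): "pixels" (420x560 bool, what is visible of it).
- models.mark_of(thing, camera): "at" ([x, y, z] in m, in world coordinates, good to about 4 mm: a listed point, or the origin of a listed thing).
Readings, each from a call of its own:
- telemetry.current_t(): time.
- telemetry.current_joints(): joint angles.
- telemetry.current_dq(): joint speeds.
- telemetry.current_joint_efforts(): joint torques, N m.
- telemetry.current_ee_pos(): TCP position.
- telemetry.current_tool_rot(): TCP orientation.
- telemetry.current_wrist_force(): force on the tool from outside, world axes, zero at the start.
- telemetry.current_torque(): the same for the moment, N m.
- telemetry.current_opening(): finger opening in m.
Only numpy, scipy, OpenCV 4.12 (cv2) and the standard library are available. Lean on these libraries where they do the work, as an engineer would, in place of code of your own. Each camera call takes 0.05 s, during which the arm holds its last target.

### The job

Push the sliding upper tray of the jewellery case along its rails, gently and without lifting it, until its spring catch clicks down into the dip at the bay that holds the square ring box, so that the watch and the bangle lie open to view. Leave everything in the bays and on the counter where it is, and finish with the hand clear.

Things in the scene. Friction and masses are not known exactly. Their poses are not given: they have to be found in the camera images.
- case: Fixed open jewellery case of grey board, 240 (its x) by 430 (its y) mm, walls 58 mm high, walls and floor 10 mm thick. Origin: centre of its underside on the counter, z up. Dividers at y = -65 and +65 mm make three bays, centred at y = -130 (right), 0 (middle), +130 mm (left), holding watch, bangle and ring box, one each, in any order. Aluminium rails lie along y on the two long walls.
- notch_middle (a point): Point midway between the two rails at the middle dip (case x = y = 0), at the height of the rail tops, 70 mm above the counter. The rails are 16 mm wide, at x = -107 and +107 mm of the case; the catch drops into V-shaped dips in both rails, 20 mm long and 5 mm deep, dark steel flanks, at y = -130, 0 and +130 mm. The rails run on past the outer dips.
- runner (a joint): Position of the tray along the case's y (m): 0 centred over the middle bay, +0.130 over the left (+y) bay, -0.130 over the right one; limits -0.170 and +0.170. Sliding it on the flat rail takes about 6 N. It starts between the right and the middle dip.
- catch (a joint): Height of the tray's spring catch (m): 0 while its two rollers run on top of the rails, about -0.004 once they have dropped into a dip, with a click. It pulls the tray into the dip over the last 5 mm or so: the push needed falls to nothing. Pushing the tray on, out of a dip, takes about 14 N. The catch needs no touching.
- tray (a joint): How far the tray has been lifted off its runner (m): 0 when it rests as it should. It weighs about 0.4 kg; meet its wall slowly, at under 0.1 m/s, so as not to jolt it.
- catch_tab (a point): Middle of the top of the catch's near steel tab, an upright plate 24 mm wide at the middle of the tray's near end (the far end has one too), 128 mm above the counter, 8 mm above the tray's rim; 4 mm above it once the catch has dropped.
- tray_top (a point): Centre of the upper rim of the sliding tray, 120 mm above the counter; axes as the case's. Grey felt open box, 236 (x) by 124 (y) by 34 mm high, 4 mm walls, six bins of small jewellery below the rim. Its long outer walls, 62 mm either side along y, span 86 to 120 mm above the counter; only air beside them. It slides along y only.
- ring_box: Closed square ring box, dark wood, 54 by 54 by 39 mm high, loose in one of the bays. Origin at the centre of its underside.
- watch: Wrist watch on a grey cushion, 62 by 54 by 43 mm high, loose in one of the bays. Origin at the centre of its underside.
- bangle: Plain metal bangle lying flat, 68 mm across, 14 mm high, loose in one of the bays. Origin at the centre of its underside.
- perfume: Bystander: round bottle, 52 mm across, 110 mm high, on the counter left of the case. Origin at the centre of its underside.
- lipstick: Bystander: upright tube, 20 mm across, 72 mm high, left of the case. Origin at the centre of its underside.
- ring_cone: Bystander: ceramic ring cone, foot 70 mm across, 77 mm high, right of the case. Origin at the centre of its underside.
- dish: Bystander: ceramic bowl, 100 mm across, 30 mm high, right of the case. Origin at the centre of its underside.
Mind the look-alikes: they are no part of the job. What is shaped like the ring_box but blue, green or red is not meant.

How it is judged:
By the outcome, as a careful person would: the job done as asked, in the order asked, and still so for the second after the job is handed in, with the robot touching nothing.
It also fails if it takes over 48 s, if anything falls off the work surface, if the arm or the gripper's body presses on something with over 40 N, if the wrist force passes 120 N, or if a joint passes its speed limit or range.

## Working session

There is one attempt and no reset: what is moved stays moved. The work goes in short steps, each a Python script; the robot and the scene stay as the last script left them, time stands still between calls to the robot, and variables do not carry over. Pictures are saved under pics/ and viewed, and the job is handed in when it is done.

```bash
ls; mkdir -p pics
python3 - <<'E'
from plant import r, vision, models, telemetry
import cv2
for n in ("top","side","wrist"):
    im=vision.snapshot(n); cv2.imwrite(f"pics/a_{n}.png",im[:,:,::-1])
    c=vision.get_calibration(n); print(n,c)
    for t in ("case","tray_top","notch_middle","catch_tab","ring_box","watch","bangle","perfume","lipstick","ring_cone","dish"):
        if n!="wrist":
            print(t,[(d['at'],d['score']) for d in models.mark_of(t,n)[:4]])
print(telemetry.current_t())
E
```

```text
pics
top {'fx': 488.036658916917, 'fy': 488.036658916917, 'cx': 290.4258434729267, 'cy': 207.77488341934412, 'position': array([0.53470679, 0.00183798, 1.43342716]), 'orientation': array([ 0.02533691, -0.70471154,  0.70892013, -0.01311206])}
case [([0.5939, 0.0328, 0.0019], 0.94)]
tray_top [([0.5969, -0.0362, 0.1193], 0.68), ([0.6085, -0.431, 0.0004], 0.46)]
notch_middle [([0.5996, 0.036, 0.0664], 0.94)]
catch_tab [([0.4722, -0.0382, 0.1327], 0.39)]
ring_box [([0.8283, 0.1828, -0.0012], 0.97), ([0.3918, -0.0259, 0.0034], 0.84), ([0.402, 0.0819, 0.0038], 0.74), ([0.6129, 0.032, 0.0087], 0.72)]
watch [([0.6211, 0.1671, 0.0094], 0.57)]
bangle [([0.6143, 0.0312, 0.0114], 0.34)]
perfume [([0.5531, 0.4219, 0.0011], 0.85)]
lipstick [([0.3845, 0.4292, 0.0018], 0.42)]
ring_cone [([0.6103, -0.4281, 0.0017], 0.81), ([0.5552, 0.4238, 0.0012], 0.32)]
dish [([0.4171, -0.4462, 0.002], 0.9)]
side {'fx': 393.9851555777356, 'fy': 393.9851555777356, 'cx': 281.34350662101815, 'cy': 208.07614565029206, 'position': array([-0.11130842,  0.74644842,  0.79117127]), 'orientation': array([ 0.17898119, -0.33256
[... 199 characters left out ...]
5], 0.65)]
ring_box [([0.3872, -0.0274, 0.0024], 0.92), ([0.6159, 0.0274, 0.0127], 0.69), ([0.4032, 0.0821, 0.0001], 0.67), ([0.831, 0.1817, 0.002], 0.62)]
watch [([0.6208, 0.1716, 0.0108], 0.72)]
bangle [([0.6148, 0.0303, 0.0112], 0.59), ([0.4699, -0.0397, 0.1238], 0.24)]
perfume [([0.5597, 0.4251, -0.0002], 0.95)]
lipstick [([0.383, 0.4271, 0.0018], 0.57)]
ring_cone [([0.6098, -0.4258, -0.0023], 0.57)]
dish [([0.4187, -0.4425, -0.0021], 0.69)]
wrist {'fx': 356.02805731117064, 'fy': 356.02805731117064, 'cx': 277.3214073035188, 'cy': 207.22900966338477, 'position': array([ 0.25626554, -0.52350148,  0.38430231]), 'orientation': array([ 0.11764565,  0.79926553, -0.58311877, -0.08547872])}
1.25
```

View pics/a_top.png

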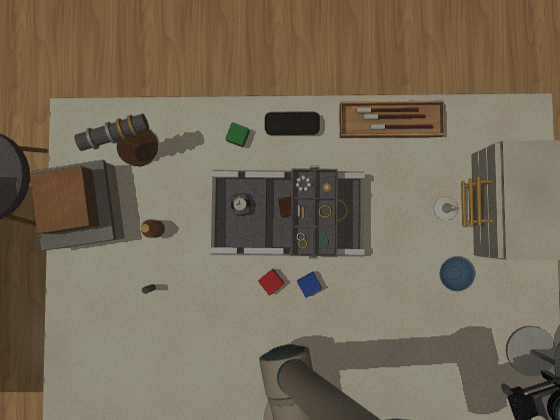

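View pics/a_side.png

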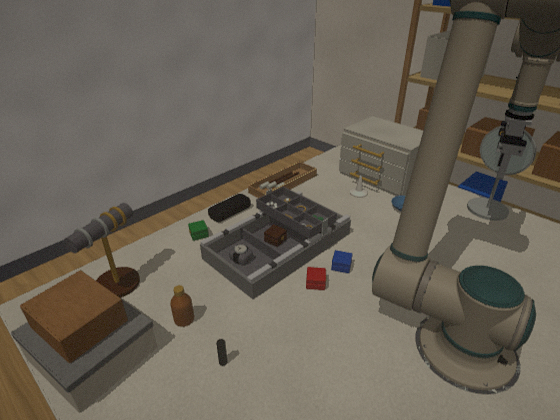

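```bash
python3 -c "
import cv2
a=cv2.imread('pics/a_top.png')[110:310,190:380];cv2.imwrite('pics/a_topc.png',cv2.resize(a,None,fx=3,fy=3,interpolation=2)[:600])
a=cv2.imread('pics/a_side.png')[140:320,200:440];cv2.imwrite('pics/a_sidec.png',cv2.resize(a,None,fx=3.3,fy=3.3,interpolation=2))"
```

```text
(no output)
```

View pics/a_topc.png

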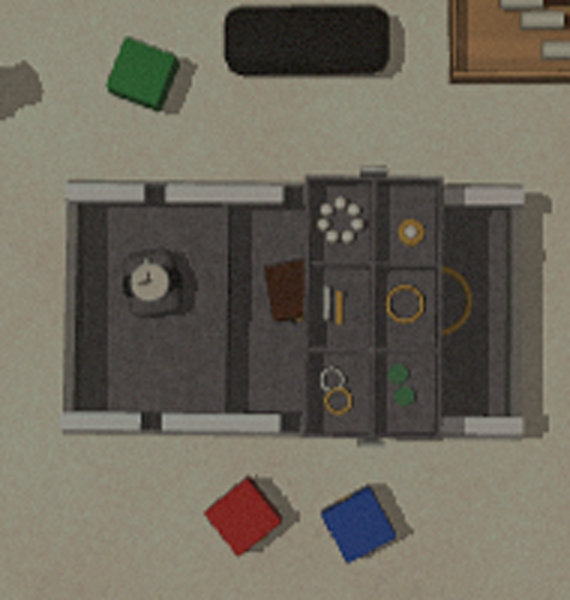

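View pics/a_sidec.png

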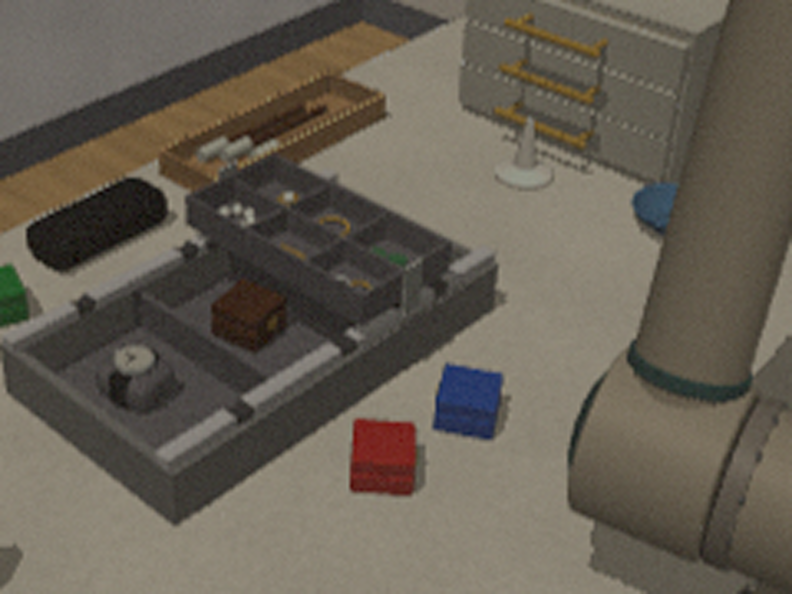

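The square dark-wood ring box is in the middle bay, at top (285,207) and side (275,235). The look-alikes are the green block (237,134), red (271,282) and blue (310,284); all are outside the case, and the crops confirm this. The watch is in the left bay and the bangle is in the right bay, partly under the tray. So the tray has to go +y into the middle dip (runner 0). Next I'll fix the case yaw and the tray position.

```bash
cat > h.py <<'E'
from plant import *
import numpy as np
from scipy.spatial.transform import Rotation as R
def back(n,u,v,z):
    c=vision.get_calibration(n); q=c['orientation']
    d=R.from_quat([q[1],q[2],q[3],q[0]]).apply([(u-c['cx'])/c['fx'],(v-c['cy'])/c['fy'],1.])
    p=c['position']; return p+d*(z-p[2])/d[2]
E
python3 - <<'E'
from h import *
f=lambda x,y,z:back('top',190+x/3,110+y/3,z)
for k,x,y,z in [("LF",153,193,.068),("LN",150,421,.068),("MF",293,195,.068),("MN",291,422,.068),("tabF",373,172,.128),("tabN",370,440,.128),("trayTL",307,178,.12),("trayTR",442,179,.12),("trayBL",305,435,.12),("trayBR",440,438,.12)]: print(k,f(x,y,z).round(4))
for y in (-.13,):
  for z in (.123,.3): 
    for q in ([0,1,0,0],[0,.7071,.7071,0],[0,.7071,-.7071,0]): print(q,inverse_kinematics([.597,y,z],q))
print(telemetry.current_tool_rot(), r.nose_length)
E
```

```text
LF [0.7044 0.164  0.068 ]
LN [0.4909 0.1668 0.068 ]
MF [0.7015 0.0325 0.068 ]
MN [0.4894 0.0355 0.068 ]
tabF [ 0.7143 -0.0407  0.128 ]
tabN [ 0.4751 -0.0361  0.128 ]
trayTL [0.7105 0.0186 0.12  ]
trayTR [ 0.7086 -0.103   0.12  ]
trayBL [0.4794 0.0217 0.12  ]
trayBR [ 0.4762 -0.0987  0.12  ]
[0, 1, 0, 0] [-3.28240151e-01  4.04020957e-01  1.58846553e+00 -4.44089210e-16
  1.14910617e+00 -3.28240151e-01]
[0, 0.7071, 0.7071, 0] [-3.28240151e-01  4.04020957e-01  1.58846553e+00 -4.44089210e-16
  1.14910617e+00 -1.89903648e+00]
[0, 0.7071, -0.7071, 0] [-3.28240151e-01  4.04020957e-01  1.58846553e+00 -4.44089210e-16
  1.14910617e+00  1.24255618e+00]
[0, 1, 0, 0] [-3.28240151e-01  3.02926073e-01  1.29665200e+00 -4.44089210e-16
  1.54201459e+00 -3.28240151e-01]
[0, 0.7071, 0.7071, 0] [-3.28240151e-01  3.02926073e-01  1.29665200e+00 -4.44089210e-16
  1.54201459e+00 -1.89903648e+00]
[0, 0.7071, -0.7071, 0] [-3.28240151e-01  3.02926073e-01  1.29665200e+00 -4.44089210e-16
  1.54201459e+00  1.24255618e+00]
[ 2.90420954e-05  8.08034484e-01 -5.89135189e-01  2.75451676e-05] 0.025
```

```bash
cat >> h.py <<'E'
YAW=np.radians(-1.0)
_q=(R.from_euler('z',YAW)*R.from_quat([1,0,0,0])).as_quat(); Q=[_q[3],_q[0],_q[1],_q[2]]
C=np.array([.5955,.034]); EX=np.array([np.cos(YAW),np.sin(YAW)]); EY=np.array([-np.sin(YAW),np.cos(YAW)])
def P(x,y,z): return [*(C+x*EX+y*EY),z]
E
python3 - <<'E'
from h import *
p=telemetry.current_ee_pos(); r.move_l([p[0],p[1],.30],vel=.2)
gripper_to(0.0)
r.move_to(P(0,-.17,.26),Q)
r.move_l(P(0,-.17,.125),vel=.15)
f0=np.array(telemetry.current_wrist_force());print(f0.round(2),telemetry.current_t(),telemetry.current_ee_pos())
g=r.move_l(P(0,-.13,.125),vel=.03,guard=2.5)
print(g,np.array(telemetry.current_wrist_force()).round(2),telemetry.current_ee_pos(),telemetry.current_t())
import cv2
for n in("side","top"): cv2.imwrite(f"pics/b_{n}.png",vision.snapshot(n)[:,:,::-1])
E
```

```text
[-0.57 -0.12  0.24] 6.325 [ 0.59320904 -0.13635734  0.12591001]
True [ 0.43 -0.22 -1.04] [ 0.59260492 -0.11031018  0.12454974] 7.1833
```

View pics/b_side.png

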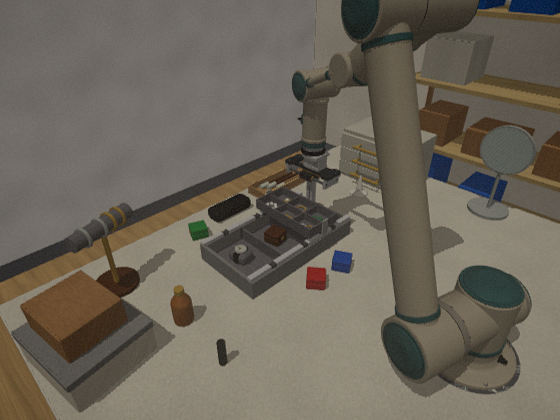

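The picture shows the fingertips behind the tray's right wall (side ≈310,200), at the expected y. I'll push in short guarded steps.

```bash
python3 - <<'E'
from h import *
def rep():
    p=np.array(telemetry.current_ee_pos());f=np.array(telemetry.current_wrist_force())
    print(round(telemetry.current_t(),2),'cy',round(float((p[:2]-C)@EY)*1e3,1),'z',round(p[2],4),f.round(1))
for y in (-.135,-.12,-.105,-.09,-.084):
    g=r.move_l(P(0,y,.125),vel=.03,guard=13); rep()
    if g: print('guard');break
import cv2
for n in("side","top"): cv2.imwrite(f"pics/c_{n}.png",vision.snapshot(n)[:,:,::-1])
for n in("top","side"):
  vision.snapshot(n); print([(d['at'],d['score']) for d in models.mark_of('tray_top',n)[:2]])
E
python3 -c "
import cv2
a=cv2.imread('pics/c_top.png')[110:310,190:380];cv2.imwrite('pics/c_topc.png',cv2.resize(a,None,fx=3,fy=3,interpolation=2)[:600])"
```

```text
7.77 cy -136.9 z 0.1241 [-0.4 -5.3 -3.5]
8.42 cy -122.1 z 0.1241 [ 0.7 -5.4 -2.9]
9.07 cy -107.1 z 0.1241 [-0.1 -4.9 -2.3]
9.72 cy -92.1 z 0.1241 [-0.8 -5.2 -2.4]
10.07 cy -86.0 z 0.1241 [-0.3 -5.3 -2.5]
[([0.5948, 0.0224, 0.1192], 0.68)]
[([0.5956, 0.023, 0.1247], 0.96)]
```

View pics/c_topc.png

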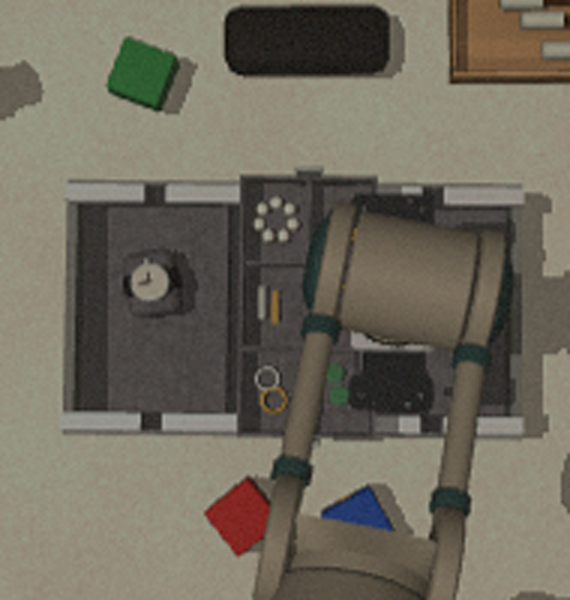

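Tray y ≈ 0.023, about 11 mm short of the dip. From here I'll take 1 mm steps and watch for the force to drop.

Run:
```python
from h import *
y=-.084
while y<-.063:
    y+=.001
    r.move_l(P(0,y,.125),vel=.015); 
    p=np.array(telemetry.current_ee_pos());f=np.array(telemetry.current_wrist_force())
    print(round(telemetry.current_t(),2),round(y,4),'cy',round(float((p[:2]-C)@EY)*1e3,1),f.round(1))
    if abs(f[1])<2.5: 
        r.hold(.2); f=np.array(telemetry.current_wrist_force()); print(f.round(1))
        if abs(f[1])<2.5: break
import cv2
for n in("side","top"):
  cv2.imwrite(f"pics/d_{n}.png",vision.snapshot(n)[:,:,::-1])
  for t in('tray_top','catch_tab'): print(n,t,[(d['at'],d['score']) for d in models.mark_of(t,n)[:2]])
```

```text
10.62 -0.083 cy -85.4 [-0.8 -6.  -2.3]
10.87 -0.082 cy -84.5 [-1.7 -6.5 -2.9]
11.12 -0.081 cy -83.6 [-0.1 -6.  -3. ]
11.37 -0.08 cy -82.6 [-1.  -6.1 -3.4]
11.62 -0.079 cy -81.4 [-0.5 -5.7 -3.5]
11.87 -0.078 cy -79.7 [-0.5 -5.8 -3.6]
12.12 -0.077 cy -76.7 [-1.6 -1.1 -0.6]
[-0.9 -1.9 -0.5]
side tray_top [([0.5942, 0.0353, 0.0016], 0.62), ([0.5964, 0.0309, 0.1217], 0.58)]
side catch_tab [([0.4732, 0.029, 0.1232], 0.54)]
top tray_top [([0.6083, -0.4284, 0.0023], 0.68), ([0.5938, 0.0307, 0.1209], 0.56)]
top catch_tab []
```

```bash
python3 - <<'E'
from h import *
y=-.077
while y<-.069:
    y+=.0005
    r.move_l(P(0,y,.125),vel=.01); r.hold(.1)
    p=np.array(telemetry.current_ee_pos());f=np.mean([telemetry.current_wrist_force() for _ in range(3)],0)
    print(round(telemetry.current_t(),2),round(y,4),'cy',round(float((p[:2]-C)@EY)*1e3,1),f.round(1))
    if abs(f[1])>5: break
import cv2
for n in("side","top"):
  cv2.imwrite(f"pics/e_{n}.png",vision.snapshot(n)[:,:,::-1])
  for t in('tray_top','catch_tab'): print(n,t,[(d['at'],d['score']) for d in models.mark_of(t,n)[:2]])
E
python3 -c "
import cv2
a=cv2.imread('pics/e_side.png')[170:290,200:360];cv2.imwrite('pics/e_sidec.png',cv2.resize(a,None,fx=5,fy=5,interpolation=2))"
```

```text
12.97 -0.0765 cy -76.5 [-1.3 -1.   0.4]
13.32 -0.076 cy -76.1 [-0.  -2.   1.5]
13.67 -0.0755 cy -75.5 [-0.3 -2.   0.9]
14.02 -0.075 cy -74.9 [ 0.3 -1.9  0.4]
14.37 -0.0745 cy -74.5 [ 1.3 -2.  -0.1]
14.72 -0.074 cy -74.0 [ 1.  -1.9  0.3]
15.07 -0.0735 cy -73.5 [-0.1 -1.  -0.2]
15.42 -0.073 cy -72.9 [ 1.  -1.8 -0.6]
15.77 -0.0725 cy -72.5 [ 0.4 -1.6 -0.9]
16.12 -0.072 cy -71.9 [ 0.8 -1.5  0.4]
16.47 -0.0715 cy -71.5 [ 0.9 -2.  -0.2]
16.82 -0.071 cy -71.4 [ 1.  -4.2  0.2]
17.17 -0.0705 cy -71.4 [-0.5 -5.5 -1. ]
side tray_top [([0.5957, 0.0363, 0.1241], 0.6)]
side catch_tab [([0.4718, 0.0329, 0.1269], 0.48)]
top tray_top [([0.5934, 0.0363, 0.1206], 0.85)]
top catch_tab []
```

View pics/e_sidec.png

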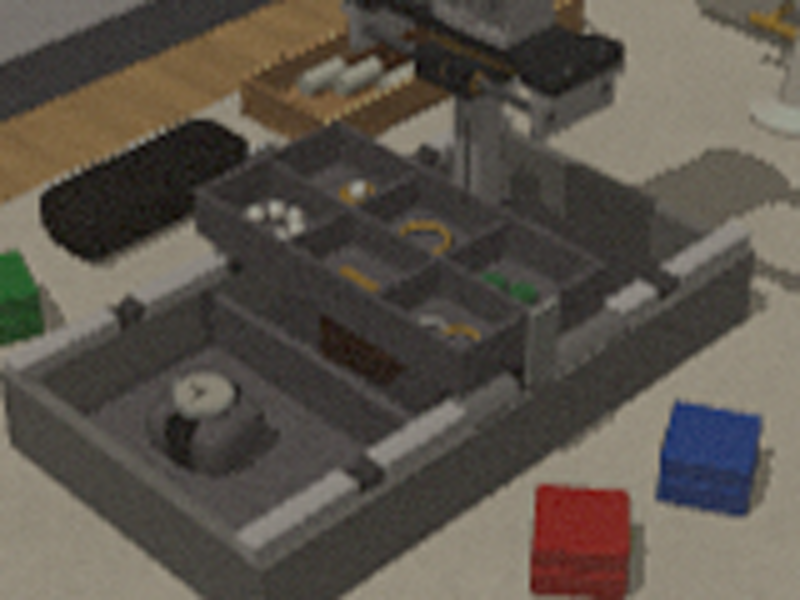

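The force fell to about zero for 5 mm, then the tray resisted firmly with the finger at −71.4 mm (expected −70 to −71 for runner 0). That is what a tray caught in the dip should do. Now I'll back off and check.

Run:
```python
from h import *
r.move_l(P(0,-.115,.125),vel=.06); r.move_l(P(0,-.115,.28),vel=.2)
r.move_to([.25,-.5,.30],Q); r.hold(.3)
import cv2
for n in("side","top"):
  im=vision.snapshot(n);cv2.imwrite(f"pics/f_{n}.png",im[:,:,::-1])
  for t in('tray_top','catch_tab','notch_middle','watch','bangle','ring_cone','dish','perfume','lipstick'): print(n,t,[(d['at'],d['score']) for d in models.mark_of(t,n)[:2]])
f=lambda u,v,z:back('top',u,v,z)
a=cv2.imread('pics/f_top.png')[110:310,190:380];cv2.imwrite('pics/f_topc.png',cv2.resize(a,None,fx=3,fy=3,interpolation=2)[:600])
a=cv2.imread('pics/f_side.png')[170:290,200:360];cv2.imwrite('pics/f_sidec.png',cv2.resize(a,None,fx=5,fy=5,interpolation=2))
print(telemetry.current_t(),telemetry.current_wrist_force())
```

```text
side tray_top []
side catch_tab [([0.4704, 0.0348, 0.1211], 0.59)]
side notch_middle [([0.5952, 0.0367, 0.0689], 0.86)]
side watch [([0.6185, 0.168, 0.0097], 0.54)]
side bangle []
side ring_cone [([0.6096, -0.4224, -0.0006], 0.72)]
side dish [([0.4191, -0.4413, -0.0016], 0.59)]
side perfume [([0.5593, 0.4229, -0.0008], 0.57), ([0.6154, 0.0301, 0.0113], 0.56)]
side lipstick [([0.386, 0.4277, -0.0023], 0.78)]
top tray_top [([0.6226, 0.1687, 0.0094], 0.71), ([0.5913, 0.0364, 0.1183], 0.55)]
top catch_tab [([0.5938, 0.0338, 0.1191], 0.35)]
top notch_middle [([0.6001, 0.0356, 0.0657], 0.83), ([0.6096, -0.4267, 0.0004], 0.29)]
top watch [([0.6221, 0.1673, 0.0111], 0.74)]
top bangle [([0.6039, -0.1051, 0.0125], 0.56)]
top ring_cone []
top dish [([0.4175, -0.4462, 0.0019], 0.62)]
top perfume [([0.5521, 0.4217, 0.0006], 0.63)]
top lipstick [([0.3834, 0.4278, -0.0002], 0.4)]
22.5417 [ 0.67565299  0.60567956 -0.4517634 ]
```

View pics/f_topc.png

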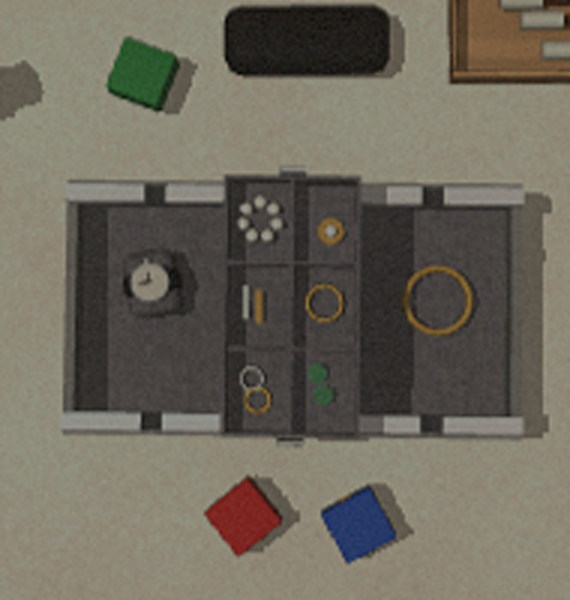

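View pics/f_sidec.png

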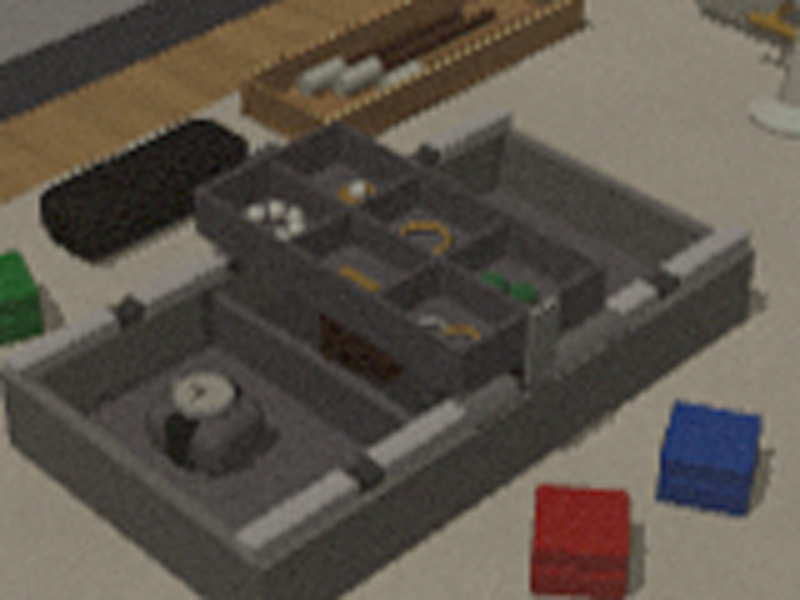

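```bash
python3 -c "
from h import *
r.hold(.2); r.sign_off(); print(telemetry.current_t())"
```

```text
the job is handed in; nothing more can be done
the job is handed in; nothing more can be done
```

I pushed the tray about 72 mm in +y, from between the right and middle dips to the middle bay, which holds the dark-wood ring box. I used closed fingertips on the tray's right wall, at about 0.03 m/s. Then I backed off, raised the hand clear and handed the job in at about 23 s.

**Catch:** The push force was about 6 N, then fell to about zero for 5 mm as the tray snapped ahead of the fingers. The tray then resisted again at the dip position. I stopped there at 5.5 N, well below the 14 N needed to push it out of the dip.

**Position:** The tray's y measures about 0.033–0.036 m, against 0.034–0.037 m for the middle dip. It did not move when I released it. The catch tab now reads about 0.121 m high (it read 0.125–0.133 m before). That fits a drop, but those readings are only good to 4 mm, so the force snap is the stronger evidence.

**Surroundings:** The watch and bangle are fully open to view. The last pictures and position readings show the bay contents and bystanders unmoved, within measurement error.

**Checks that failed or disagreed:**
- The networks gave some false hits, such as `tray_top` reported at the ring cone and at the watch. I ignored those by their position.
- The last side view found no `tray_top` or bangle, and the last top view found no ring cone. In each case the other camera did find it.

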